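# Set the proofing press to speed five and start it

### The arm

A 7-joint arm with a two-finger parallel gripper is mounted at the origin on the work surface. World frame = base frame: x ahead of the robot, y to its left, z up, the work surface at z = 0. Lengths are in m, angles in rad, forces in N, time in s.
With the tool pointing down it reaches from about 0.35 to 0.9 m from the base axis. Payload 7.2 kg.
Tool frame: the origin (TCP) lies on the front face of the gripper's body, between the roots of the fingers; the fingertips stand 80 mm ahead of it and the grasp point (between the pads) lies 61 mm ahead of it; z points along the fingers, y is the line along which they close (so a half turn about z gives the same grasp; the last joint's range is limited). The gripper opens to 88 mm and grips with 3 to 60 N. Pads are 20 mm wide; open, the fingers measure 115 mm over their backs; the gripper's body (75 mm by 178 mm) begins 61 mm behind the grasp point.
Start: joints at [1.085, 0.411, -0.013, 1.596, 0.006, 1.134, -0.082], TCP at [0.254, -0.571, 0.303] pointing down, gripper open.
Joint ranges: [-2.95, 2.95], [-0.29, 1.99], [-1.47, 1.44], [0.14, 2.54], [-1.03, 4.17], [0.13, 1.85], [-2.86, 2.86]. Speed limits (rad/s): [2.39, 2.39, 3.01, 3.01, 3.14, 3.14, 3.14].

### API

Orientations are given as a unit quaternion [w, x, y, z].
In Python, from rig import status, eyes, order, spotter gives the robot as it stands.
- The arm moves only by the tool move_arm, never from a script. Its argument "increments" is a list of rows, each a list of 6 numbers: the shift along the tool's x, y, z normalised to -1 to 1, where 1 is 250 mm, then the turn, a rotation vector about the tool's x, y, z normalised to -1 to 1, where 1 is 4 degrees. A call has 1 to 10 rows; each row shifts and turns the commanded pose from where the row before left it, along the tool's axes as they then stand; what a row does not reach is not made up. A row lasts 1/12 s, in which the tool goes at most 41.7 mm and 7.16 degrees, less where a joint would pass 70% of its speed; a pose out of reach is approached as far as the arm can. A call with a number of a shift or a turn outside -1 to 1 is refused whole. A call with a gripper value outside its range is refused whole. "grip" is the closure, from 0 (fully open) to 1 (shut), set as the call begins (left out, the last holds). The fingers move at their own pace and stop on an object; the grip force is fixed at half the most. Time passes only in rows, so rows that do not move let the fingers close. It gives the time, the measured TCP pose, the force, the opening and the grip force at its end, in the units of the state.
- status.get_state(): the state, without advancing time (a new reading comes with each control period).
- eyes.get_image(name): name is "scene" or "top" or "wrist"; returns a dict with "pixels" (420x560x3 uint8, red, green, blue), "intrinsics" (3x3 intrinsics, pixels), "R" (3x3) and "t" (3): a world point X has camera coordinates R X + t. Camera axes: x right, y down, z forward; pixel columns grow to the right and rows downward; lengths in m; the calibration is good to about 2 mm. A picture is of the moment at which its call begins. There is no depth.
- order.job_done(): hands the job in; it is judged then, once.
Trained networks look in a picture, given as the dict that the camera call returned (one of the last four; its "shot" number tells which), for a name from the list of things; names that differ only in an ending like _2 or _b are one class to them, and where a whole thing is asked for, a point or a joint stands for the part that bears it (a point fixed in the world has none). Each returns a list of dicts, best first, with "score" (0 to 1); they miss things now and then, are a little off and sometimes report something else, mostly with a low value. They report only what shows in the picture. A call takes as long as a camera call.
- spotter.boxes_of(picture, label): "location" ([x, y, z] in m, in world coordinates, good to about 4 mm: the middle of the surface that is visible of it).
- spotter.silhouettes(picture, label): "pixels" (420x560 bool, what is visible of it).
The state is a dict: "time": time; "joints": joint angles; "joint_vel": joint speeds; "joint_torque": joint torques, N m; "eef_pos": TCP position; "orientation": TCP orientation; "contact_force": force on the tool from outside, world axes, zero at the start; "torque": the same for the moment, N m; "width": opening from 0.0 (shut) to 1.0 (fully open); "grasp_force": force on a finger pad.
Only numpy, scipy, OpenCV 4.12 (cv2) and the standard library are available. Lean on these libraries where they do the work, as an engineer would, in place of code of your own. Each camera call takes 0.05 s, during which the arm holds its last target. There are 200 camera calls.

### The job

Set the press console's speed selector to speed five: with a fingertip, push its lever gently round clockwise, counting the clicks, to the fifth bar after the off dot, never running past it. Then press the start button fully down and let it come back up. Do not pinch or force the lever, and leave the things lying around the console where they are.

Things in the scene. Friction and masses are not known exactly. Their poses are not given: they have to be found in the camera images.
- console: Flat grey control box, aluminium top plate, fixed to the bench: 180 mm (its x) by 280 mm (its y), top plate 62 mm above the bench. Origin: centre of its underside, at bench height; z up, front faces -x. The selector's vertical axis stands at x 0, y +50 mm; the start button's at x 0, y -85 mm.
- off_mark (a point): The off dot printed on the console's top plate, 63 mm from the selector's axis, at +105 degrees (counterclockwise seen from above, from the console's +x). From it clockwise follow seven printed radial bars, 30 degrees apart and ever longer (6 to 18 mm, from 59 mm out): speeds 1 to 7; speed 5 lies at -45 degrees.
- lever: The selector's black pointer lever: a hub of 36 mm diameter with one arm, 12 mm wide, reaching 55 mm from the axis, white line on top towards its tip; it stands from 2 to 26 mm above the console's top plate. Origin: on the turning axis at the height of the top plate; x points along the arm to its tip, z up.
- selector (a joint): Lever angle, rad: 0 at off, growing clockwise from above, 0.524 (30 degrees) a click; speed 5 is 2.618; stops at 0 and 3.665. Starts at off, 1, 2 or 3. A sprung roller inside pulls it to the nearest click: the hump midway between clicks takes about 0.13 N m (3 to 4 N at 40 mm from the axis); past it the lever snaps ahead of the finger into the next click and stays there.
- lever_tip (a point): Middle of the end face of the lever's arm: 55 mm from the axis, 14 mm above the console's top plate.
- start (a joint): Travel of the start button, m: 0 up, 0.006 fully down. A spring returns it; fully down takes 5 N.
- start_top (a point): Centre of the top of the start button: a round steel button of 30 mm diameter in a black collar of 46 mm diameter; up, its top stands 22 mm above the console's top plate and 10 mm above the collar. It is pressed straight down.
- ink_jar: Jar of ink, 68 mm diameter, 85 mm tall, loose, standing on the bench left of the console. Origin: centre of its underside. To be left alone.
- tape_roll: Roll of paper tape, 92 mm diameter, 36 mm tall, loose, lying on the bench right of the console. Origin: centre of its underside. To be left alone.
- gouge: Carving gouge with a short bulbous wooden handle, 111 mm long, 32 mm tall, loose, lying on the bench in front of the console. Origin: under its middle; x along the blade. To be left alone.
- block: Small wooden printing block, 60 by 90 by 22 mm, loose, lying on the bench behind the console. Origin: centre of its underside. To be left alone.

How it is judged:
By the outcome, as a careful person would: the job done as asked, in the order asked, and still so for the second after the job is handed in, with the robot touching nothing.
It also fails if it takes over 54 s, if anything falls off the work surface, if the arm or the gripper's body presses on something with over 40 N, if the wrist force passes 120 N, or if a joint passes its speed limit or range.

## Working session

There is one attempt and no reset: what is moved stays moved. The work goes in short steps, Python scripts to look and compute and a tool call to move; the robot and the scene stay as the last step left them, time stands still between calls to the robot, and variables do not carry over. Pictures are saved under pics/ and viewed, at most 10 in all, crops included, and the job is handed in when it is done.

Besides the shell and the picture viewer there is one more tool, called after "Request:" as name([rows], argument=value, ...), one row to a line, values as JSON. move_arm: Moves the arm, as the interface text tells. Its arguments: {"type":"object","properties":{"increments":{"type":"array","items":{"type":"array","items":{"type":"number"}}},"grip":{"type":"number"}},"required":["increments"]}

```bash
mkdir -p pics; cat > h.py <<'E'
import numpy as np, cv2
from rig import status, eyes, order, spotter
def save(p,n): cv2.imwrite('pics/'+n,cv2.cvtColor(p['pixels'],cv2.COLOR_RGB2BGR))
def ray(p,uv,z):
    K,R,t=map(np.array,(p['intrinsics'],p['R'],p['t']))
    d=R.T@np.linalg.solve(K,[uv[0],uv[1],1.]); c=-R.T@t
    return c+d*(z-c[2])/d[2]
def proj(p,X):
    q=np.array(p['intrinsics'])@(np.array(p['R'])@np.array(X)+np.array(p['t'])); return q[:2]/q[2]
E
python3 - <<'E'
from h import *
s=status.get_state(); print(s)
p=eyes.get_image('top'); save(p,'top1.png')
for n in ['console','lever','start_top','start','ink_jar','tape_roll','gouge','block']:
    print(n,[(np.round(b['location'],3),round(b['score'],2)) for b in spotter.boxes_of(p,n)][:3])
q=eyes.get_image('scene'); save(q,'scene1.png')
E
```

```text
{'time': 0.0, 'joints': array([ 1.0847854 ,  0.41188238, -0.01271004,  1.59700897,  0.00559791,
        1.13428132, -0.08223097]), 'joint_vel': array([-9.62935094e-04, -1.34244430e-03, -2.99716636e-05, -5.05613679e-04,
       -3.46736595e-04,  1.39977176e-04,  1.96606442e-03]), 'joint_torque': array([-3.14649415e-04, -5.87940216e+01,  6.41601440e-01, -2.91074198e+01,
       -5.38603601e-02,  1.83417695e-02,  1.16357255e-04]), 'eef_pos': array([ 0.25342479, -0.57092156,  0.30183426]), 'orientation': array([-7.42370426e-04,  9.78259160e-01,  2.07384715e-01, -2.12619689e-04]), 'contact_force': array([ 0.8013332 , -0.56500045, -0.08358281]), 'torque': array([-0.01927385,  0.00011453,  0.0298142 ]), 'grasp_force': 0.0, 'width': 1.000539532330369}
console [(array([ 0.507, -0.078,  0.063]), 0.67), (array([ 0.562, -0.306,  0.035]), 0.65)]
lever [(array([ 0.502, -0.015,  0.088]), 0.95)]
start_top [(array([ 0.537, -0.156,  0.08 ]), 0.6)]
start [(array([ 0.541, -0.158,  0.082]), 0.74)]
ink_jar [(array([0.453, 0.141, 0.08 ]), 0.86)]
tape_roll [(array([ 0.558, -0.306,  0.039]), 0.65)]
gouge [(array([ 0.362, -0.076,  0.029]), 0.67)]
block [(array([ 0.633, -0.005,  0.024]), 0.67)]
```

View pics/top1.png

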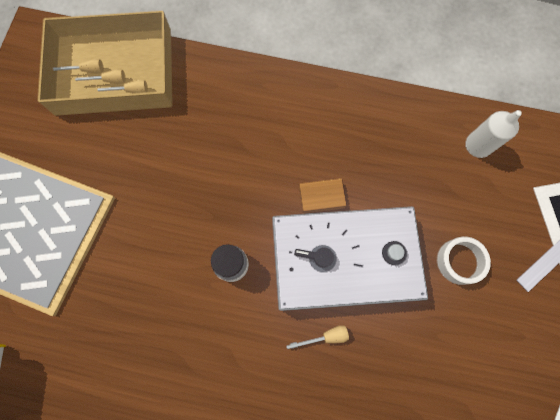

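View pics/scene1.png

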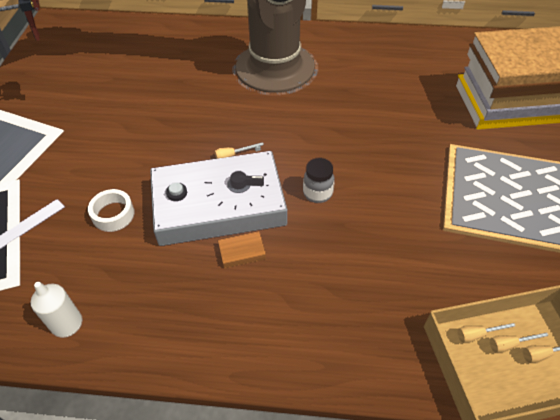

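The top view shows the console with its front (−x) facing the robot. The lever hub is near (322,258) and its arm points to (296,252), at the first bar, so speed 1. The off dot is at (291,269), bar 5 at about (345,232) and the button at (395,252). Next I'll fit the console pose.

```bash
python3 - <<'E'
from h import *
p=eyes.get_image('top'); im=p['pixels'].astype(int)
m=((im.min(2)>150)&(im.max(2)-im.min(2)<40)).astype(np.uint8)
n,l,st,c=cv2.connectedComponentsWithStats(m)
r=l[250,300+0] if l[250,300] else 0
k=[i for i in range(1,n) if 250<c[i][0]<440 and 190<c[i][1]<320 and st[i][4]>2000]; print(k,[st[i] for i in k])
ct=max(cv2.findContours((l==k[0]).astype(np.uint8),0,cv2.CHAIN_APPROX_NONE)[0],key=len)[:,0]
W=np.array([ray(p,u,.062)[:2] for u in ct])
rc=cv2.minAreaRect((W*1000).astype(np.float32)); print(rc); print(cv2.boxPoints(rc))
# axes: y axis = long side
b=cv2.boxPoints(rc)/1000; e=[b[1]-b[0],b[2]-b[1]]; L=max(e,key=np.linalg.norm); L=L*np.sign(L[1]); a=np.arctan2(L[1],L[0])-np.pi/2
o=np.array(rc[0])/1000; print('yaw',np.degrees(a),o)
R=np.array([[np.cos(a),-np.sin(a)],[np.sin(a),np.cos(a)]])
C=lambda x,y,z:np.r_[o+R@[x,y],z]
big=cv2.resize(p['pixels'][190:330,200:480],None,fx=2.8,fy=2.8,interpolation=cv2.INTER_CUBIC)[:,:,::-1].copy()
def dot(X,col): u=(proj(p,X)-[200,190]+.5)*2.8; cv2.circle(big,(int(u[0]),int(u[1])),2,col,-1)
for x,y in [(.09,.14),(.09,-.14),(-.09,.14),(-.09,-.14)]: dot(C(x,y,.062),(0,0,255))
for i in range(8):
    t=np.radians(105-30*i); q=.063
    dot(C(q*np.cos(t),.05+q*np.sin(t),.062),(0,0,255))
t=np.radians(75);dot(C(.055*np.cos(t),.05+.055*np.sin(t),.088),(0,255,0));dot(C(0,.05,.088),(0,255,0));dot(C(0,-.085,.084),(0,255,0))
cv2.imwrite('pics/fit.png',big)
print('sel',C(0,.05,0),'btn',C(0,-.085,0))
for i in range(1,6):
  t=np.radians(105-30*i); print(i,C(.04*np.cos(t),.05+.04*np.sin(t),0))
E
```

```text
[11] [array([  273,   207,   154,   102, 11922], dtype=int32)]
((513.25830078125, -73.32893371582031), (173.65538024902344, 274.6287841796875), 16.556455612182617)
[[ 390.90143    33.54991 ]
 [ 469.1596   -229.69261 ]
 [ 635.6152   -180.20778 ]
 [ 557.357      83.034744]]
yaw 16.556454 [ 0.5132583  -0.07332893]
sel [ 0.4990103  -0.02540196  0.        ] btn [ 0.5374799  -0.15480478  0.        ]
1 [0.49792383 0.01458328 0.        ]
2 [0.51806201 0.00976951 0.        ]
3 [ 0.5330953  -0.00446843  0.        ]
4 [ 0.53899555 -0.02431549  0.        ]
5 [ 0.53418178 -0.04445367  0.        ]
```

View pics/fit.png

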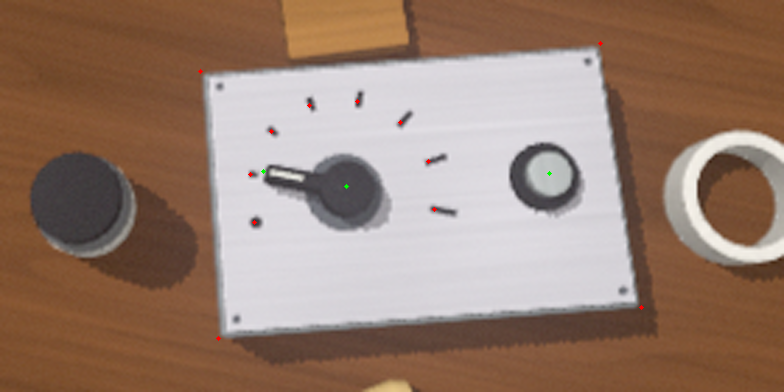

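The fit lands on every mark. The yaw is 16.6° and the lever is at speed 1, pointing along world +y. I'll plan the transit to a point behind the lever.

```bash
cat >> h.py <<'E'
SEL=np.array([.499,-.0254]); BTN=np.array([.5375,-.1548]); YAW=16.56
def alpha(s=None):
    w,x,y,z=(s or status.get_state())['orientation']; return np.degrees(np.arctan2(2*(x*y+w*z),1-2*(y*y+z*z)))
def axes(a): a=np.radians(a); return np.array([np.cos(a),np.sin(a)]),np.array([np.sin(a),-np.cos(a)])
def where(s=None):
    s=s or status.get_state(); X,Y=axes(alpha(s)); d=s['eef_pos'][:2]-SEL
    return 'pos',np.round(s['eef_pos'],4),'alpha',round(alpha(s),2),'in tool axes rel SEL mm',np.round([d@X*1e3,d@Y*1e3],1)
def plan(tgt,a1,n,dz=0):
    s=status.get_state(); a=alpha(s); v=(np.array(tgt)-s['eef_pos'][:2])/n; da=(a1-a)/n
    for i in range(n):
        X,Y=axes(a+da*i); print([round(v@X/.25,3),round(v@Y/.25,3),round(-dz/n/.25,3),0,0,round(-da/4,3)],end=',')
    print()
E
python3 - <<'E'
from h import *
print(where()); X,Y=axes(91.6); plan(SEL+.042*X-.032*Y,91.6,20)
E
```

```text
('pos', array([ 0.2536, -0.5712,  0.3026]), 'alpha', np.float64(23.94), 'in tool axes rel SEL mm', array([-445.8,  399.3]))
[np.float64(0.086), np.float64(-0.09), 0.0, 0, 0, np.float64(-0.846)],[np.float64(0.092), np.float64(-0.085), 0.0, 0, 0, np.float64(-0.846)],[np.float64(0.096), np.float64(-0.079), 0.0, 0, 0, np.float64(-0.846)],[np.float64(0.101), np.float64(-0.073), 0.0, 0, 0, np.float64(-0.846)],[np.float64(0.105), np.float64(-0.067), 0.0, 0, 0, np.float64(-0.846)],[np.float64(0.109), np.float64(-0.061), 0.0, 0, 0, np.float64(-0.846)],[np.float64(0.112), np.float64(-0.054), 0.0, 0, 0, np.float64(-0.846)],[np.float64(0.115), np.float64(-0.048), 0.0, 0, 0, np.float64(-0.846)],[np.float64(0.118), np.float64(-0.041), 0.0, 0, 0, np.float64(-0.846)],[np.float64(0.12), np.float64(-0.034), 0.0, 0, 0, np.float64(-0.846)],[np.float64(0.122), np.float64(-0.027), 0.0, 0, 0, np.float64(-0.846)],[np.float64(0.123), np.float64(-0.019), 0.0, 0, 0, np.float64(-0.846)],[np.float64(0.124), np.float64(-0.012), 0.0, 0, 0, np.float64(-0.846)],[np.float64(0.125), np.float64(-0.005), 0.0, 0, 0, np.float64(-0.846)],[np.float64(0.125), np.float64(0.003), 0.0, 0, 0, np.float64(-0.846)],[np.float64(0.124), np.float64(0.01), 0.0, 0, 0, np.float64(-0.846)],[np.float64(0.124), np.float64(0.017), 0.0, 0, 0, np.float64(-0.846)],[np.float64(0.122), np.float64(0.025), 0.0, 0, 0, np.float64(-0.846)],[np.float64(0.121), np.float64(0.032), 0.0, 0, 0, np.float64(-0.846)],[np.float64(0.119), np.float64(0.039), 0.0, 0, 0, np.float64(-0.846)],
```

Request:
move_arm([
  [0.086,-0.09,0,0,0,-0.846],
  [0.092,-0.085,0,0,0,-0.846],
  [0.096,-0.079,0,0,0,-0.846],
  [0.101,-0.073,0,0,0,-0.846],
  [0.105,-0.067,0,0,0,-0.846],
  [0.109,-0.061,0,0,0,-0.846],
  [0.112,-0.054,0,0,0,-0.846],
  [0.115,-0.048,0,0,0,-0.846],
  [0.118,-0.041,0,0,0,-0.846],
  [0.12,-0.034,0,0,0,-0.846],
], grip=1)

```text
time: 1.38
eef_pos: [0.3598, -0.2767, 0.3029]
orientation: [0.0, 0.875, 0.484, 0.0]
contact_force: [0.2, 0.1, -0.2]
width: 0.279
grasp_force: 0.0
```

Request:
move_arm([
  [0.122,-0.027,0,0,0,-0.846],
  [0.123,-0.019,0,0,0,-0.846],
  [0.124,-0.012,0,0,0,-0.846],
  [0.125,-0.005,0,0,0,-0.846],
  [0.125,0.003,0,0,0,-0.846],
  [0.124,0.01,0,0,0,-0.846],
  [0.124,0.017,0,0,0,-0.846],
  [0.122,0.025,0,0,0,-0.846],
  [0.121,0.032,0,0,0,-0.846],
  [0.119,0.039,0,0,0,-0.846],
])

```text
time: 2.22
eef_pos: [0.4663, 0.0168, 0.303]
orientation: [0.0, 0.696, 0.718, 0.0]
contact_force: [0.3, -0.4, -0.4]
width: 0.004
grasp_force: 0.0
```

Request:
move_arm([
  [0,0,0,0,0,0],
  [0,0,0,0,0,0],
  [0,0,0,0,0,0],
])

```text
time: 2.47
eef_pos: [0.4657, 0.0148, 0.3025]
orientation: [0.0, 0.697, 0.717, -0.0]
contact_force: [-0.0, -0.2, -0.1]
width: 0.003
grasp_force: 0.0
```

```bash
python3 - <<'E'
from h import *
s=status.get_state(); print(where(s),s['time'],s['width'],s['joints'],s['contact_force'])
X,Y=axes(91.6); plan(SEL+.042*X-.032*Y,91.6,2)
p=eyes.get_image('wrist')
for X,c in [((*SEL,.088),(0,255,0)),((*BTN,.084),(0,255,0))]+[((SEL[0]+.063*np.cos(np.radians(105-30*i+YAW)),SEL[1]+.063*np.sin(np.radians(105-30*i+YAW)),.062),(255,0,0)) for i in range(8)]:
    u=proj(p,X); print(u.round()); cv2.circle(p['pixels'],(int(u[0]),int(u[1])),3,c,-1) if abs(u).max()<2000 else 0
save(p,'wrist1.png')
E
```

```text
('pos', array([0.4657, 0.0148, 0.3025]), 'alpha', np.float64(91.58), 'in tool axes rel SEL mm', array([ 41.1, -32.2])) 2.4667 0.0026870649516113837 [ 0.39521743  0.1903098  -0.59814277  1.9349425   0.12337672  1.05258962
 -0.22837184] [-0.00099857 -0.16975239 -0.11583093]
[np.float64(0.002), np.float64(0.0), 0.0, 0, 0, np.float64(-0.003)],[np.float64(0.002), np.float64(0.0), 0.0, 0, 0, np.float64(-0.003)],
[313. 243.]
[343. 362.]
[277. 176.]
[312. 167.]
[346. 176.]
[370. 201.]
[376. 232.]
[365. 262.]
[340. 283.]
[308. 291.]
```

View pics/wrist1.png

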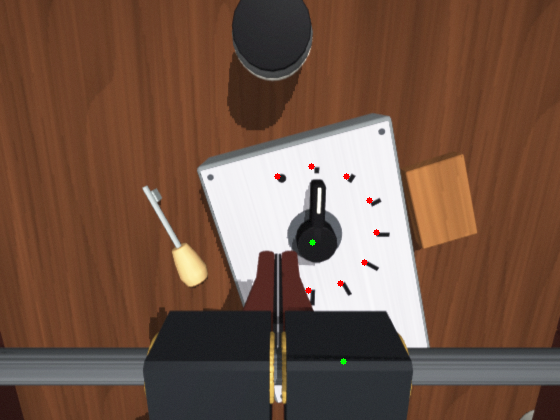

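The wrist view shows the lever (tip at (318,185)) pointing at bar 1, with the closed fingers beside it at about (278,255). The marks sit about 5 px (roughly 4 mm) to the right of my fit, which leaves more clearance. I'll descend.

Request:
move_arm([
  [0,0,0.1,0,0,0],
  [0,0,0.1,0,0,0],
  [0,0,0.1,0,0,0],
  [0,0,0.1,0,0,0],
  [0,0,0.1,0,0,0],
  [0,0,0.06,0,0,0],
  [0,0,0.04,0,0,0],
  [0,0,0,0,0,0],
])

```text
time: 3.18
eef_pos: [0.4649, 0.0141, 0.1511]
orientation: [-0.001, 0.698, 0.716, -0.001]
contact_force: [0.6, 0.2, 0.3]
width: 0.006
grasp_force: 0.0
```

Request:
move_arm([
  [0,0.008,0,0,0,0],
  [0,0.008,0,0,0,0],
  [0,0.008,0,0,0,0],
  [0,0.008,0,0,0,0],
])

```text
time: 3.52
eef_pos: [0.4748, 0.0154, 0.1536]
orientation: [0.001, 0.697, 0.717, 0.001]
contact_force: [-0.4, -0.6, 0.4]
width: 0.006
grasp_force: 0.0
```

Request:
move_arm([
  [0,0.006,0,0,0,0],
  [0,0.006,0,0,0,0],
  [0,0,0,0,0,0],
])

```text
time: 3.77
eef_pos: [0.4774, 0.0157, 0.1529]
orientation: [0.0, 0.697, 0.717, 0.0]
contact_force: [-0.2, 0.2, -0.6]
width: 0.006
grasp_force: 0.0
```

Request:
move_arm([
  [0,0.006,0,0,0,0],
  [0,0.006,0,0,0,0],
  [0,0,0,0,0,0],
])

```text
time: 4.02
eef_pos: [0.4802, 0.0158, 0.1527]
orientation: [0.0, 0.697, 0.717, 0.0]
contact_force: [0.5, 0.9, -0.1]
width: 0.006
grasp_force: 0.0
```

Request:
move_arm([
  [0,0.006,0,0,0,0],
  [0,0.006,0,0,0,0],
  [0,0,0,0,0,0],
])

```text
time: 4.27
eef_pos: [0.4832, 0.0158, 0.1526]
orientation: [0.0, 0.697, 0.717, 0.0]
contact_force: [-0.3, -0.6, -0.5]
width: 0.004
grasp_force: 0.0
```

Request:
move_arm([
  [0,0.006,0,0,0,0],
  [0,0.006,0,0,0,0],
  [0,0,0,0,0,0],
])

```text
time: 4.52
eef_pos: [0.4857, 0.0159, 0.1525]
orientation: [-0.0, 0.697, 0.717, -0.0]
contact_force: [-1.7, 0.2, 1.7]
width: 0.01
grasp_force: 0.8
```

Contact is at d ≈ 15 mm. Now I'll push round in a circle at 2° per row.

Request:
move_arm([
  [0.002,0.006,0,0,0,0.5],
  [0.002,0.006,0,0,0,0.5],
  [0.002,0.006,0,0,0,0.5],
  [0.002,0.006,0,0,0,0.5],
  [0.002,0.006,0,0,0,0.5],
])

```text
time: 4.93
eef_pos: [0.4931, 0.0181, 0.1525]
orientation: [-0.0, 0.757, 0.653, -0.0]
contact_force: [-2.4, 0.1, 1.5]
width: 0.01
grasp_force: 0.9
```

Request:
move_arm([
  [0.002,0.006,0,0,0,0.5],
  [0.002,0.006,0,0,0,0.5],
  [0.002,0.006,0,0,0,0.5],
  [0.002,0.006,0,0,0,0.5],
  [0,0,0,0,0,0],
])

```text
time: 5.35
eef_pos: [0.5001, 0.0189, 0.1527]
orientation: [0.0, 0.801, 0.599, 0.0]
contact_force: [-0.2, -0.9, -0.5]
width: 0.007
grasp_force: 0.0
```

```bash
cat >> h.py <<'E'
def lever():
    p=eyes.get_image('top'); im=p['pixels']; s=status.get_state(); print(where(s),s['time'],s['contact_force'].round(1))
    for b in spotter.silhouettes(p,'lever')[:1]:
        m=b['pixels']; v,u=np.nonzero(m); W=np.array([ray(p,q,.088)[:2] for q in np.c_[u,v]])-SEL
        c=W.mean(0); r=np.hypot(*W.T); f=W[(r>.03)&(r<.06)]; f=f.mean(0) if len(f) else c
        print('lever console angle (centroid, far part)',[round(np.degrees(np.arctan2(k[1],k[0]))-YAW,1) for k in(c,f)],m.sum())
    return p
E
python3 -c "
from h import *
p=lever(); cv2.imwrite('pics/l1.png',cv2.resize(p['pixels'][190:330,200:480],None,fx=2.8,fy=2.8)[:,:,::-1])"
```

```text
('pos', array([0.5   , 0.0189, 0.1527]), 'alpha', np.float64(73.66), 'in tool axes rel SEL mm', array([ 42.8, -11.5])) 5.4 [-0.6 -1.1 -0.2]
```

View pics/l1.png

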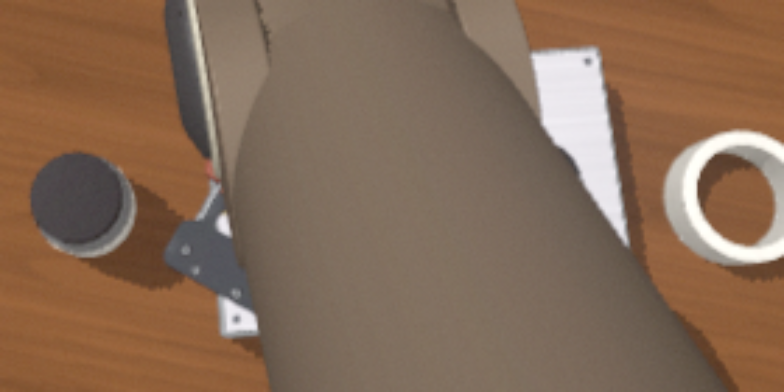

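The arm hides the console in the top view. The wrist camera should see the lever, so I'll use that.

```bash
sed -i "s/def lever():/def lever(cam='wrist'):/; s/p=eyes.get_image('top'); im=/p=eyes.get_image(cam); im=/" h.py
python3 -c "
from h import *
p=lever(); q=lever('scene'); a=cv2.resize(p['pixels'],(400,300)); b=cv2.resize(q['pixels'][130:265,130:310],(400,300)); cv2.imwrite('pics/l2.png',np.hstack([a,b])[:,:,::-1])"
```

```text
('pos', array([0.4998, 0.0189, 0.1526]), 'alpha', np.float64(73.69), 'in tool axes rel SEL mm', array([ 42.7, -11.7])) 5.5 [-0.2 -0.1  0.1]
lever console angle (centroid, far part) [np.float64(43.4), np.float64(43.1)] 1845
('pos', array([0.4997, 0.0189, 0.1526]), 'alpha', np.float64(73.67), 'in tool axes rel SEL mm', array([ 42.7, -11.7])) 5.6 [-0.2  1.2  0.5]
lever console angle (centroid, far part) [np.float64(12.5), np.float64(14.6)] 230
```

View pics/l2.png

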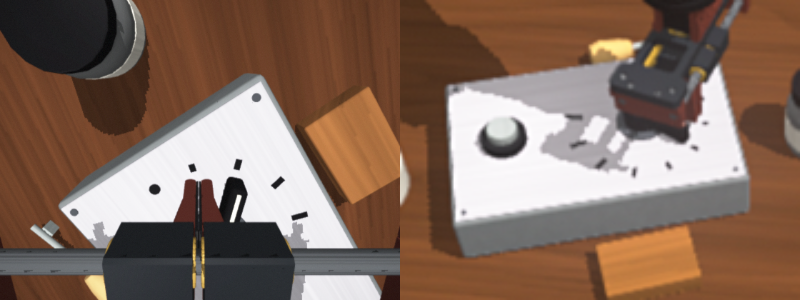

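The lever has snapped to 43–45°, speed 2, and the right-hand inset shows it pointing at bar 2. I'll push on by another 30°.

Request:
move_arm([
  [0.002,0.006,0,0,0,0.5],
  [0.002,0.006,0,0,0,0.5],
  [0.002,0.006,0,0,0,0.5],
  [0.002,0.006,0,0,0,0.5],
  [0.002,0.006,0,0,0,0.5],
  [0.002,0.006,0,0,0,0.5],
  [0.002,0.006,0,0,0,0.5],
  [0.002,0.006,0,0,0,0.5],
])

```text
time: 6.32
eef_pos: [0.5116, 0.0181, 0.1525]
orientation: [-0.0, 0.876, 0.481, -0.001]
contact_force: [-2.3, 1.4, 2.7]
width: 0.001
grasp_force: 1.4
```

Request:
move_arm([
  [0.002,0.006,0,0,0,0.5],
  [0.002,0.006,0,0,0,0.5],
  [0.002,0.006,0,0,0,0.5],
  [0.002,0.006,0,0,0,0.5],
  [0.002,0.006,0,0,0,0.5],
  [0.002,0.006,0,0,0,0.5],
  [0,0,0,0,0,0],
])

```text
time: 6.9
eef_pos: [0.5215, 0.0146, 0.1527]
orientation: [0.0, 0.922, 0.387, 0.0]
contact_force: [-0.4, 0.2, -1.1]
width: 0.004
grasp_force: 0.0
```

```bash
python3 -c "
from h import *
lever();print(status.get_state()['joints'])"
```

```text
('pos', array([0.5214, 0.0147, 0.1526]), 'alpha', np.float64(45.67), 'in tool axes rel SEL mm', array([ 44.3, -12. ])) 6.95 [-0.5  0.2 -0.7]
lever console angle (centroid, far part) [np.float64(24.3), np.float64(23.5)] 1351
[ 0.13325858  0.44580565 -0.32100366  1.97620869  0.20107518  0.74975446
 -1.07947606]
```

The lever can't rest at 24°. With the force at zero and the finger past the hump, it must be at 15°, speed 3, with the reading biased by the fingers hiding part of it. Next click.

Request:
move_arm([
  [0.001,0.006,0,0,0,0.5],
  [0.001,0.006,0,0,0,0.5],
  [0.001,0.006,0,0,0,0.5],
  [0.001,0.006,0,0,0,0.5],
  [0.001,0.006,0,0,0,0.5],
  [0.001,0.006,0,0,0,0.5],
  [0.001,0.006,0,0,0,0.5],
  [0.001,0.006,0,0,0,0.5],
])

```text
time: 7.67
eef_pos: [0.5301, 0.0072, 0.1526]
orientation: [-0.0, 0.967, 0.256, -0.0]
contact_force: [-2.3, 2.3, 2.1]
width: 0.004
grasp_force: 1.7
```

Request:
move_arm([
  [0.001,0.006,0,0,0,0.5],
  [0.001,0.006,0,0,0,0.5],
  [0.001,0.006,0,0,0,0.5],
  [0.001,0.006,0,0,0,0.5],
  [0.001,0.006,0,0,0,0.5],
  [0.001,0.006,0,0,0,0.5],
  [0,0,0,0,0,0],
])

```text
time: 8.25
eef_pos: [0.5355, -0.0009, 0.1527]
orientation: [-0.0, 0.988, 0.153, 0.0]
contact_force: [0.4, -0.3, -0.7]
width: 0.006
grasp_force: 0.0
```

```bash
python3 -c "
from h import *
p=lever();print(status.get_state()['joints'])
q=lever('scene'); a=cv2.resize(p['pixels'],(400,300)); b=cv2.resize(q['pixels'][130:265,130:310],(400,300)); cv2.imwrite('pics/l3.png',np.hstack([a,b])[:,:,::-1])"
```

```text
('pos', array([ 0.5354, -0.001 ,  0.1526]), 'alpha', np.float64(17.71), 'in tool axes rel SEL mm', array([ 42.1, -12.2])) 8.3 [-0.5  1.5  0.1]
lever console angle (centroid, far part) [np.float64(-1.8), np.float64(-2.9)] 1532
[ 0.06560013  0.45204386 -0.1965853   1.94981837  0.12552054  0.75152279
 -1.46506538]
('pos', array([ 0.5353, -0.001 ,  0.1526]), 'alpha', np.float64(17.72), 'in tool axes rel SEL mm', array([ 42. , -12.2])) 8.4 [-0.3  0.2 -0.2]
lever console angle (centroid, far part) [np.float64(-10.9), np.float64(-9.5)] 205
```

View pics/l3.png

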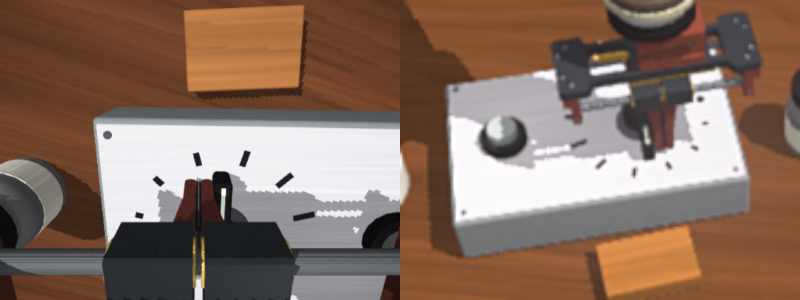

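Bars 3 (197,159) and 4 (245,158) lie either side of the lever tip (222,178), so the lever reads about −3° while the force is near zero. It may still be creeping through its snap. I'll wait a moment and measure again.

Request:
move_arm([
  [0,0,0,0,0,0],
  [0,0,0,0,0,0],
  [0,0,0,0,0,0],
  [0,0,0,0,0,0],
])

```text
time: 8.78
eef_pos: [0.5354, -0.001, 0.1526]
orientation: [0.0, 0.988, 0.153, -0.0]
contact_force: [1.0, 1.0, -0.6]
width: 0.002
grasp_force: 0.0
```

```bash
python3 -c "
from h import *
p=lever()
q=lever('scene'); a=cv2.resize(p['pixels'][190:350,200:420],(400,300)); b=cv2.resize(q['pixels'][160:220,190:270],(400,300)); cv2.imwrite('pics/l4.png',np.hstack([a,b])[:,:,::-1])"
```

```text
('pos', array([ 0.5354, -0.001 ,  0.1526]), 'alpha', np.float64(17.62), 'in tool axes rel SEL mm', array([ 42.1, -12.2])) 8.8333 [0.2 0.3 0.3]
lever console angle (centroid, far part) [np.float64(-2.0), np.float64(-3.1)] 1600
('pos', array([ 0.5354, -0.001 ,  0.1526]), 'alpha', np.float64(17.62), 'in tool axes rel SEL mm', array([ 42.1, -12.3])) 8.9333 [-0.3  0.7 -0.9]
lever console angle (centroid, far part) [np.float64(-12.5), np.float64(-10.8)] 246
```

View pics/l4.png

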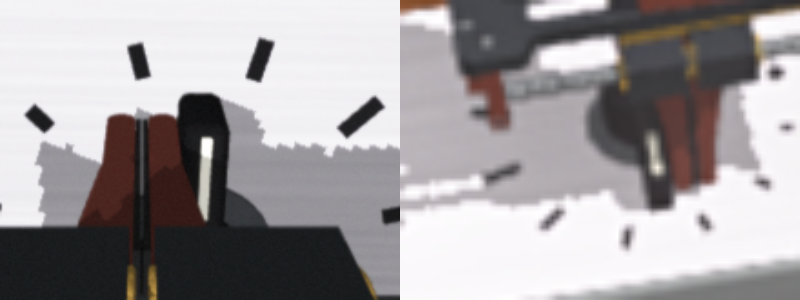

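Both close-ups put the lever tip midway between bars 3 and 4, at about −3°. It's balanced just past the hump with no force on it and hasn't snapped yet. I'll nudge it in small steps.

Request:
move_arm([
  [0.001,0.003,0,0,0,0.25],
  [0.001,0.003,0,0,0,0.25],
  [0.001,0.003,0,0,0,0.25],
  [0,0,0,0,0,0],
  [0,0,0,0,0,0],
])

```text
time: 9.4
eef_pos: [0.5369, -0.003, 0.1526]
orientation: [0.0, 0.992, 0.127, 0.0]
contact_force: [-1.0, -0.1, 0.7]
width: 0.006
grasp_force: 0.0
```

```bash
python3 -c "
from h import *
lever(); lever('scene')"
```

```text
('pos', array([ 0.5369, -0.003 ,  0.1527]), 'alpha', np.float64(14.62), 'in tool axes rel SEL mm', array([ 42.3, -12.1])) 9.45 [ 0.6  0.2 -0.3]
lever console angle (centroid, far part) [np.float64(-13.2), np.float64(-13.5)] 2054
('pos', array([ 0.5368, -0.0029,  0.1526]), 'alpha', np.float64(14.63), 'in tool axes rel SEL mm', array([ 42.3, -12.2])) 9.55 [ 0.1 -0.1  1. ]
lever console angle (centroid, far part) [np.float64(-19.5), np.float64(-18.3)] 193
```

It snapped to −13.5°, speed 4, and now the finger trails it clearly. Last click: 24° first, then small steps.

Request:
move_arm([
  [0.0015,0.006,0,0,0,0.5],
  [0.0015,0.006,0,0,0,0.5],
  [0.0015,0.006,0,0,0,0.5],
  [0.0015,0.006,0,0,0,0.5],
  [0.0015,0.006,0,0,0,0.5],
  [0.0015,0.006,0,0,0,0.5],
  [0,0,0,0,0,0],
])

```text
time: 10.18
eef_pos: [0.5405, -0.0109, 0.1527]
orientation: [-0.0, 1.0, 0.022, -0.0]
contact_force: [-0.8, 1.7, -0.1]
width: 0.003
grasp_force: 1.0
```

Request:
move_arm([
  [0.0015,0.006,0,0,0,0.5],
  [0.0015,0.006,0,0,0,0.5],
  [0.0015,0.006,0,0,0,0.5],
  [0.0015,0.006,0,0,0,0.5],
  [0.0015,0.006,0,0,0,0.5],
  [0.0015,0.006,0,0,0,0.5],
  [0,0,0,0,0,0],
])

```text
time: 10.77
eef_pos: [0.5427, -0.0203, 0.1527]
orientation: [-0.0, 0.997, -0.082, 0.0]
contact_force: [0.9, 0.4, -0.3]
width: 0.005
grasp_force: 0.4
```

```bash
python3 -c "
from h import *
lever(); lever('scene')"
```

```text
('pos', array([ 0.5426, -0.0204,  0.1527]), 'alpha', np.float64(-9.29), 'in tool axes rel SEL mm', array([ 42.2, -12. ])) 10.8167 [0.5 0.4 0.5]
('pos', array([ 0.5424, -0.0204,  0.1527]), 'alpha', np.float64(-9.28), 'in tool axes rel SEL mm', array([ 42.1, -11.9])) 10.9167 [ 0.4 -0.2  0.3]
lever console angle (centroid, far part) [np.float64(-28.2), np.float64(-31.5)] 72
```

Request:
move_arm([
  [0.001,0.003,0,0,0,0.25],
  [0.001,0.003,0,0,0,0.25],
  [0.001,0.003,0,0,0,0.25],
  [0.001,0.003,0,0,0,0.25],
  [0,0,0,0,0,0],
  [0,0,0,0,0,0],
])

```text
time: 11.47
eef_pos: [0.5427, -0.0238, 0.1526]
orientation: [0.0, 0.993, -0.117, -0.0]
contact_force: [-0.4, -0.2, 1.4]
width: 0.002
grasp_force: 0.0
```

```bash
python3 -c "
from h import *
lever(); lever('scene')"
```

```text
('pos', array([ 0.5427, -0.0237,  0.1526]), 'alpha', np.float64(-13.38), 'in tool axes rel SEL mm', array([ 42.1, -11.8])) 11.5167 [-0.6  0.5  0.3]
lever console angle (centroid, far part) [np.float64(-40.5), np.float64(-40.8)] 2053
('pos', array([ 0.5427, -0.0236,  0.1526]), 'alpha', np.float64(-13.37), 'in tool axes rel SEL mm', array([ 42.1, -11.9])) 11.6167 [ 0.3  0.1 -0.5]
lever console angle (centroid, far part) [np.float64(-36.9), np.float64(-40.5)] 115
```

It has snapped ahead of the finger to speed 5. I'll back off and lift straight up.

Request:
move_arm([
  [0,-0.01,0,0,0,0],
  [0,-0.01,0,0,0,0],
  [0,0,-0.05,0,0,0],
  [0,0,-0.1,0,0,0],
  [0,0,-0.1,0,0,0],
  [0,0,-0.1,0,0,0],
  [0,0,0,0,0,0],
  [0,0,0,0,0,0],
])

```text
time: 12.33
eef_pos: [0.5447, -0.0184, 0.2415]
orientation: [-0.0, 0.993, -0.116, 0.002]
contact_force: [-0.6, -0.0, -0.4]
width: 0.009
grasp_force: 0.0
```

```bash
python3 - <<'E'
from h import *
p=lever(); 
for n in ['start_top','start']:
  for b in spotter.silhouettes(p,n)[:1]:
    m=b['pixels'].astype(np.uint8); v,u=np.nonzero(m); c=(u.mean(),v.mean()); print(n,b['score'],m.sum(),c,ray(p,c,.084),ray(p,c,.078))
  print([np.round(b['location'],4) for b in spotter.boxes_of(p,n)][:2])
plan(BTN+[.0015,0],alpha(),5)
save(p,'w5.png')
E
```

```text
('pos', array([ 0.5439, -0.0185,  0.2402]), 'alpha', np.float64(-13.36), 'in tool axes rel SEL mm', array([ 42.1, -17.1])) 12.3833 [-1.  -0.5  0.7]
lever console angle (centroid, far part) [np.float64(-44.3), np.float64(-41.0)] 2296
start_top 0.79 1685 (np.float64(474.00118694362016), np.float64(179.52344213649852)) [ 0.54343631 -0.15366112  0.084     ] [ 0.54136853 -0.15656718  0.078     ]
[array([ 0.5428, -0.1555,  0.0805])]
start 0.92 1634 (np.float64(474.2447980416157), np.float64(179.49143206854345)) [ 0.54342046 -0.15382324  0.084     ] [ 0.54135228 -0.15673334  0.078     ]
[array([ 0.5407, -0.1555,  0.0843])]
[np.float64(0.022), np.float64(0.107), 0.0, 0, 0, np.float64(-0.0)],[np.float64(0.022), np.float64(0.107), 0.0, 0, 0, np.float64(-0.0)],[np.float64(0.022), np.float64(0.107), 0.0, 0, 0, np.float64(-0.0)],[np.float64(0.022), np.float64(0.107), 0.0, 0, 0, np.float64(-0.0)],[np.float64(0.022), np.float64(0.107), 0.0, 0, 0, np.float64(-0.0)],
```

View pics/w5.png

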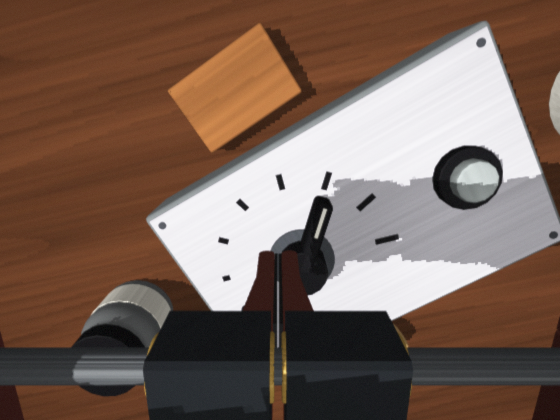

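Seven bars are visible, from (227,278) to (387,240). The lever points at the fifth (327,180), so speed 5 is set. The button is at about (0.540, −0.155); I'll move over it and come down.

Request:
move_arm([
  [0.022,0.108,0,0,0,0],
  [0.022,0.108,0,0,0,0],
  [0.022,0.108,0,0,0,0],
  [0.022,0.108,0,0,0,0],
  [0.022,0.106,0,0,0,0],
  [0,0,0,0,0,0],
  [0,0,0.1,0,0,0],
  [0,0,0.1,0,0,0],
  [0,0,0.06,0,0,0],
  [0,0,0,0,0,0],
])

```text
time: 13.47
eef_pos: [0.5376, -0.1551, 0.1714]
orientation: [-0.0, 0.993, -0.116, -0.003]
contact_force: [-1.0, 1.3, 0.2]
width: 0.003
grasp_force: 0.0
```

Request:
move_arm([
  [0,0,0.008,0,0,0],
  [0,0,0.008,0,0,0],
  [0,0,0.008,0,0,0],
  [0,0,0.008,0,0,0],
  [0,0,0,0,0,0],
])

```text
time: 13.88
eef_pos: [0.5398, -0.1559, 0.1675]
orientation: [0.0, 0.993, -0.116, 0.0]
contact_force: [-1.2, 1.0, 1.1]
width: 0.004
grasp_force: 0.0
```

Request:
move_arm([
  [0,0,0.008,0,0,0],
  [0,0,0.008,0,0,0],
  [0,0,0.008,0,0,0],
  [0,0,0.008,0,0,0],
  [0,0,0,0,0,0],
])

```text
time: 14.3
eef_pos: [0.5399, -0.156, 0.1592]
orientation: [0.0, 0.993, -0.117, 0.0]
contact_force: [-0.3, -0.3, 4.4]
width: 0.007
grasp_force: 2.2
```

Request:
move_arm([
  [0,0,0.006,0,0,0],
  [0,0,0.006,0,0,0],
  [0,0,0,0,0,0],
])

```text
time: 14.55
eef_pos: [0.54, -0.156, 0.1581]
orientation: [0.0, 0.993, -0.117, 0.001]
contact_force: [-5.8, 1.5, 20.6]
width: 0.005
grasp_force: 10.0
```

It bottomed out: the force rose steeply to 20 N and z stopped at 0.158. I'll release and lift away.

Request:
move_arm([
  [0,0,-0.02,0,0,0],
  [0,0,-0.04,0,0,0],
  [0,0,-0.1,0,0,0],
  [0,0,-0.12,0,0,0],
  [0,0,-0.12,0,0,0],
  [0,0,-0.12,0,0,0],
  [-0.12,0,0,0,0,0],
  [-0.12,0,0,0,0,0],
  [-0.12,0,0,0,0,0],
  [0,0,0,0,0,0],
])

```text
time: 15.38
eef_pos: [0.447, -0.1343, 0.2859]
orientation: [-0.0, 0.993, -0.117, -0.002]
contact_force: [-0.7, 0.5, 0.3]
width: -0.002
grasp_force: 0.0
```

```bash
python3 - <<'E'
from h import *
q=lever('scene'); p=lever()
for c in (p,q):
  print([np.round(b['location'],4) for b in spotter.boxes_of(c,'start_top')][:1])
a=cv2.resize(p['pixels'],(400,300)); b=cv2.resize(q['pixels'][130:265,130:310],(400,300)); cv2.imwrite('pics/end.png',np.hstack([a,b])[:,:,::-1])
E
```

```text
('pos', array([ 0.4497, -0.1348,  0.2865]), 'alpha', np.float64(-13.4), 'in tool axes rel SEL mm', array([-22.6, 117.8])) 15.4333 [ 1.   0.6 -0.6]
lever console angle (centroid, far part) [np.float64(-33.2), np.float64(-34.1)] 386
('pos', array([ 0.4525, -0.1352,  0.2866]), 'alpha', np.float64(-13.38), 'in tool axes rel SEL mm', array([-19.9, 117.6])) 15.5333 [0.8 0.6 0.2]
lever console angle (centroid, far part) [np.float64(-49.9), np.float64(-47.7)] 2971
[array([ 0.543 , -0.1571,  0.0835])]
[array([ 0.5448, -0.1539,  0.087 ])]
```

View pics/end.png

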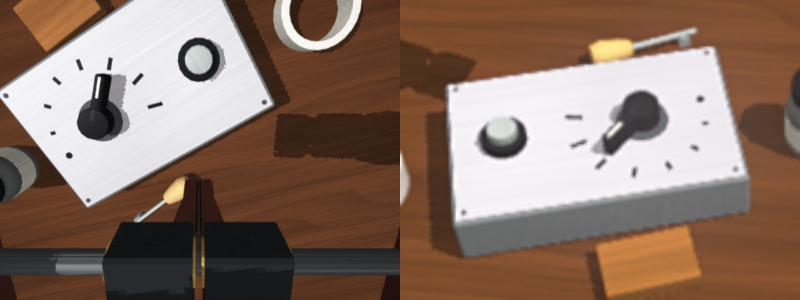

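The left view shows the off dot at (69,155), then bars 1 to 4 at (53,132), (47,106), (57,81) and (80,66). The lever points at bar 5 (110,63), the button is up and the surrounding items look undisturbed. I'll hand it in.

```bash
python3 -c "
from rig import order
print(order.job_done())"
```

```text
the job is handed in; nothing more can be done
None
```

The selector is at speed 5, pushed four clicks round from speed 1. The start button was then pressed fully down and came back up, nothing around the console looks moved, and I handed the job in at about 15.5 s of the 54 s allowed.

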